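# Pack the four brass bushes into their nest trays, largest first

## Robot

A 6-joint arm with a two-finger parallel gripper is mounted at the origin on the work surface. World frame = base frame: x ahead of the robot, y to its left, z up, the work surface at z = 0. Lengths are in mm, angles in degrees, forces in N, time in s.
With the tool pointing down it reaches from about 300 to 850 mm from the base axis. Payload 4.2 kg.
Tool frame: the origin (TCP) lies midway between the tips of the shut fingers; the grasp point (between the pads) lies 19 mm behind it (env.grip_point_offset is the distance from the TCP to the grasp point, in mm); z points along the fingers, x is the direction in which the jaws open and shut, and the axes are right-handed (so a half turn about z gives the same grasp; the last joint's range is limited). The gripper opens to 91 mm and grips with 3 to 60 N. Pads are 32 mm wide; open, the fingers measure 118 mm over their backs; the gripper's body (76 mm by 178 mm) begins 60 mm behind the grasp point.
Start: joints at [-70.302, 18.312, 89.639, -0, 72.044, -1.146], TCP at [204.605, -537.382, 213.976] pointing down, gripper open.
Joint ranges: [-177.97, 177.97], [-48.28, 115.42], [12.27, 149.76], [-77.06, 257.06], [2.81, 150.46], [-146.56, 146.56]. Speed limits (degrees/s): [147.25, 147.25, 180, 180, 180, 180].

## Interface

Orientations are given as [roll, pitch, yaw] about the fixed x, y, z axes, in that order (R = Rz(yaw) Ry(pitch) Rx(roll)).
In Python, from workcell import env gives the robot as it stands.
- The arm moves only by the shell command python3 -m pendant 'ROWS' [FORCE]. ROWS is JSON, a list of rows, each an object with "xyz": the shift along the tool's x, y, z in m, a list of three; "roll": the turn about the tool's z in degrees; "jaw": the closure, from 0 (fully open) to 1 (shut). A call has exactly 8 rows; each row is the pose to reach, as a shift and turn from the pose commanded when the call began, along the tool's axes at that moment; what a row does not reach only later rows make up. A row lasts 1/8 s, in which the tool goes at most 62.5 mm and 10.7 degrees, less where a joint would pass 70% of its speed; a pose out of reach is approached as far as the arm can. A call with a gripper value outside its range is refused whole. The fingers move at their own pace and stop on an object; FORCE is the grip in N (left out, the last holds). Time passes only in rows, so rows that repeat a pose let the fingers close, or fill a call up. It gives the time, the measured TCP pose, the force and the opening at its end, in the units of the state.
- env.state(): the state, without advancing time (a new reading comes with each control period).
- env.grab_frame(name): name is "scene" or "top"; returns (picture, depth): 480x640x3 uint8, blue, green, red; 480x640 float32, mm along the optical axis (not along the pixel's ray), 0 where there is no reading.
- env.camera_params(name): a dict with "camera_matrix" (3x3 intrinsics, pixels), "cam_to_world" (4x4, takes a point from camera to world coordinates). Camera axes: x right, y up, looking along -z (the intrinsics and any distortion apply to the point x, -y, -z); pixel columns grow to the right and rows downward; lengths in mm; the calibration is good to about 2 mm. A picture is of the moment at which its call begins. camera_params takes no time and is no camera call.
- env.job_done(): hands the job in, once; it reports no verdict.
The state is a dict: "time_s": time; "qpos": joint angles; "qvel": joint speeds; "effort": joint torques, N m; "ee_pos": TCP position; "ee_rot": TCP orientation; "force": force on the tool from outside, world axes, zero at the start; "torque": the same for the moment, N m; "gripper_width": finger opening in mm.
Only numpy, scipy, OpenCV 4.12 (cv2) and the standard library are available. Lean on these libraries where they do the work, as an engineer would, in place of code of your own. Each camera call takes 0.05 s, during which the arm holds its last target. There are 200 camera calls.

## Task

Pack the four brass bushes for dispatch: stand each one upright in the blue nest tray whose round pocket is made for its size, right down on the pocket's floor, one after another from the largest bush to the smallest. Set them in, do not drop them, and leave the two dark steel bushes standing where they are.

Things in the scene. Friction and masses are not known exactly. Their poses are not given: they have to be found in the camera images.
- brass_xl: Loose extra large brass bush (yellow metal): a plain upright tube, outside diameter 60 mm, bore 46 mm, 50 mm tall, standing on end on the bench. Origin: centre of its underside; z up along its axis. Its nest is nest_xl.
- brass_l: Loose large brass bush (yellow metal): a plain upright tube, outside diameter 46 mm, bore 34 mm, 46 mm tall, standing on end on the bench. Origin: centre of its underside; z up along its axis. Its nest is nest_l.
- brass_m: Loose medium brass bush (yellow metal): a plain upright tube, outside diameter 32 mm, bore 22 mm, 43 mm tall, standing on end on the bench. Origin: centre of its underside; z up along its axis. Its nest is nest_m.
- brass_s: Loose small brass bush (yellow metal): a plain upright tube, outside diameter 18 mm, bore 9 mm, 40 mm tall, standing on end on the bench. Origin: centre of its underside; z up along its axis. Its nest is nest_s.
- steel_l: Loose steel bush (dark grey metal) of the same size as the large brass one: outside diameter 46 mm, bore 34 mm, 46 mm tall, standing on end on the bench. Not part of the order: it stays where it stands. Origin: centre of its underside; z up.
- steel_m: Loose steel bush (dark grey metal) of the same size as the medium brass one: outside diameter 32 mm, bore 22 mm, 43 mm tall, standing on end on the bench. Not part of the order: it stays where it stands. Origin: centre of its underside; z up.
- nest_xl: Blue plastic nest tray, fixed to the bench, 96 x 96 mm and 25 mm high, with one round pocket in the middle of its top: diameter 72 mm (for the 60 mm bush, so 6 mm of play all round), 18 mm deep, black floor 7 mm above the bench, 3 mm chamfer at the mouth. Origin: centre of its underside, under the pocket's centre; x and y along its sides, z up.
- nest_l: Blue plastic nest tray, fixed to the bench, 96 x 96 mm and 25 mm high, with one round pocket in the middle of its top: diameter 58 mm (for the 46 mm bush, so 6 mm of play all round), 18 mm deep, black floor 7 mm above the bench, 3 mm chamfer at the mouth. Origin: centre of its underside, under the pocket's centre; x and y along its sides, z up.
- nest_m: Blue plastic nest tray, fixed to the bench, 96 x 96 mm and 25 mm high, with one round pocket in the middle of its top: diameter 44 mm (for the 32 mm bush, so 6 mm of play all round), 18 mm deep, black floor 7 mm above the bench, 3 mm chamfer at the mouth. Origin: centre of its underside, under the pocket's centre; x and y along its sides, z up.
- nest_s: Blue plastic nest tray, fixed to the bench, 96 x 96 mm and 25 mm high, with one round pocket in the middle of its top: diameter 30 mm (for the 18 mm bush, so 6 mm of play all round), 18 mm deep, black floor 7 mm above the bench, 3 mm chamfer at the mouth. Origin: centre of its underside, under the pocket's centre; x and y along its sides, z up.
There are look-alikes about, which are no part of the job. What is shaped like the brass_l but red is not meant.

How it is judged:
By the outcome, as a careful person would: the job done as asked, in the order asked, and still so for the second after the job is handed in, with the robot touching nothing.
It also fails if it takes over 90 s, if anything falls off the work surface, if the arm or the gripper's body presses on something with over 40 N, if the wrist force passes 120 N, or if a joint passes its speed limit or range.

## Working session

There is one attempt and no reset: what is moved stays moved. The work goes in short steps, Python scripts to look and compute and a shell command to move; the robot and the scene stay as the last step left them, time stands still between calls to the robot, and variables do not carry over. Pictures are saved under pics/ and viewed, about 12 in all and at most 16, crops included, and the job is handed in when it is done.

```bash
ls; mkdir -p pics; python3 - <<'E'
from workcell import env
import cv2,numpy as np
for n in("scene","top"):
    p,d=env.grab_frame(n); cv2.imwrite(f"pics/{n}0.png",p); np.save(f"pics/{n}0.npy",d)
    c=env.camera_params(n);print(n,c)
print(env.state())
E
```

```text
pics
scene {'camera_matrix': array([[546.9215836 ,   0.        , 320.97217332],
       [  0.        , 546.9215836 , 240.52308377],
       [  0.        ,   0.        ,   1.        ]]), 'cam_to_world': array([[-8.44027664e-01, -3.95417627e-01,  3.62301260e-01,
         8.88801598e+02],
       [ 5.36039986e-01, -6.00987204e-01,  5.92853704e-01,
         6.01141358e+02],
       [-1.66863834e-02,  6.94592889e-01,  7.19209485e-01,
         7.77311218e+02],
       [ 0.00000000e+00,  0.00000000e+00,  0.00000000e+00,
         1.00000000e+00]])}
top {'camera_matrix': array([[475.52630873,   0.        , 323.39004454],
       [  0.        , 475.52630873, 237.99469345],
       [  0.        ,   0.        ,   1.        ]]), 'cam_to_world': array([[ 2.80172505e-02,  9.80875815e-01, -1.92607553e-01,
         3.08849861e+02],
       [-9.99515523e-01,  3.01026585e-02,  7.90879127e-03,
         1.56119186e+01],
       [ 1.35555415e-02,  1.92292656e-01,  9.81243997e-01,
         1.14000790e+03],
       [ 0.00000000e+00,  0.00000000e+00,  0.00000000e+00,
         1.00000000e+00]])}
{'time_s': 0.1, 'qpos': array([-7.03016512e+01,  1.83469889e+01,  8.96979285e+01, -2.05249253e-04,
        7.20441209e+01, -1.14397399e+00]), 'qvel': array([-0.00272811, -0.04868667, -0.18843512,  0.05521875, -0.06497539,
        0.07486638]), 'effort': array([ 9.96192684e-04, -4.13332272e+01, -2.32509720e+01,  7.29424506e-02,
        4.22398327e-02, -6.19332877e-05]), 'ee_pos': array([ 204.45245839, -536.95108822,  213.22435153]), 'ee_rot': array([-1.79998417e+02,  8.90244540e-02, -6.91576125e+01]), 'force': array([-0.27858188,  1.04625908,  0.30496888]), 'torque': array([-0.04391212,  0.02813294, -0.02254918]), 'gripper_width': 91.32312021923597}
```

View pics/top0.png

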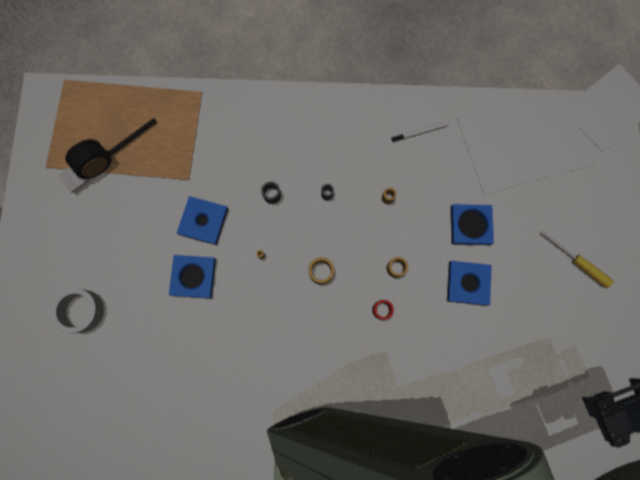

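View pics/scene0.png

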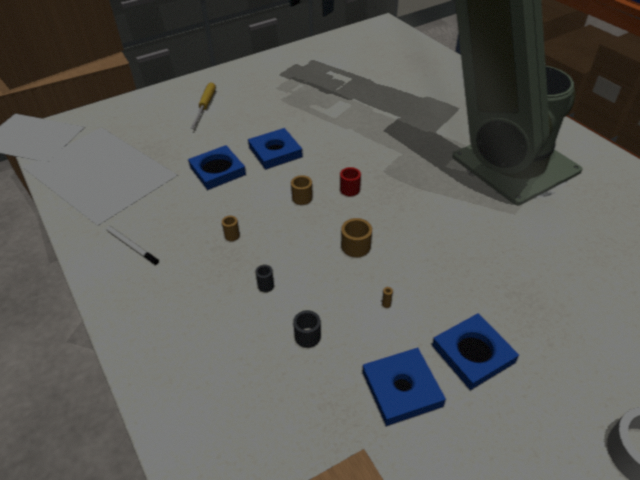

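The top view shows brass xl at (321,270), l (397,267), m (389,196) and s (261,254). Steel is at (272,192) and (327,192), the red one at (383,310). The nests are at (203,220), (192,276), (473,224) and (470,283). The scene view agrees.

```bash
cat > h.py <<'E'
import cv2,numpy as np
from workcell import env
def plane(n,uv,H):
    c=env.camera_params(n);K=c["camera_matrix"];T=c["cam_to_world"]
    uv=np.asarray(uv,float).reshape(-1,2)
    r=np.c_[(uv[:,0]-K[0,2])/K[0,0],-(uv[:,1]-K[1,2])/K[1,1],-np.ones(len(uv))]@T[:3,:3].T
    o=T[:3,3];return o+r*((H-o[2])/r[:,2])[:,None]
def cloud(n,d):
    c=env.camera_params(n);K=c["camera_matrix"];T=c["cam_to_world"]
    v,u=np.indices(d.shape)
    P=np.stack([(u-K[0,2])/K[0,0]*d,-(v-K[1,2])/K[1,1]*d,-d],-1)
    return P@T[:3,:3].T+T[:3,3]
def pix(n,p):
    c=env.camera_params(n);K=c["camera_matrix"];T=c["cam_to_world"]
    q=np.linalg.inv(T)@np.r_[p,1];return K[0,2]-K[0,0]*q[0]/q[2],K[1,2]+K[1,1]*q[1]/q[2]
def top_circle(n,d,approx,H,r=45,tol=6):
    "centre & size from pixels whose depth lies at height H near approx"
    P=cloud(n,d);m=(d>0)&(abs(P[...,2]-H)<tol)&(np.hypot(P[...,0]-approx[0],P[...,1]-approx[1])<r)
    v,u=np.nonzero(m)
    if len(u)<5:return None
    Q=plane(n,np.c_[u,v],H)[:,:2].astype(np.float32)
    c,R=cv2.minEnclosingCircle(Q);return np.round(c,1),round(2*R,1),len(u),round(float(np.median(P[m][:,2])),1),Q
E
python3 - <<'E'
from h import *
D={n:np.load(f"pics/{n}0.npy") for n in("scene","top")}
B=dict(xl=((321,270),50),l=((397,267),46),m=((389,196),43),s=((261,254),40),steel_l=((272,192),46),steel_m=((327,192),43),red=((383,310),46))
for k,(uv,H) in B.items():
    a=plane("top",uv,H)[0]
    for n in D:
        r=top_circle(n,D[n],a,H);print(k,n,a[:2].round(),r and r[:4])
for uv in((203,220),(192,276),(473,224),(470,283)):
    a=plane("top",uv,25)[0]
    for n in D:
        r=top_circle(n,D[n],a,25,75,4)
        rc=cv2.minAreaRect(r[4]);
        # pocket: depth readings near the floor
        P=cloud(n,D[n]);m=(D[n]>0)&(np.hypot(P[...,0]-rc[0][0],P[...,1]-rc[0][1])<42)&(P[...,2]<16)
        print("nest",n,np.round(rc[0],1),np.round(rc[1],1),round(rc[2]),"floor px",m.sum(),"dia~",m.sum() and round(2*np.ptp(P[m][:,1])/2,1),np.median(P[m][:,2]) if m.any() else 0)
E
```

```text
xl scene [447.  10.] (array([452.1,  13.8]), 65.7, 326, 49.0)
xl top [447.  10.] (array([449.5,  10.2]), 59.7, 224, 50.1)
l scene [ 460. -166.] (array([ 466. , -164.7]), 53.4, 185, 45.2)
l top [ 460. -166.] (array([ 463.7, -168.8]), 45.9, 148, 45.8)
m scene [ 632. -148.] (array([ 641. , -144.5]), 39.3, 128, 41.9)
m top [ 632. -148.] (array([ 639.1, -148.7]), 31.9, 79, 43.0)
s scene [482. 151.] (array([487.9, 158.2]), 21.6, 80, 38.9)
s top [482. 151.] (array([484.8, 154.7]), 18.6, 40, 40.2)
steel_l scene [632. 133.] (array([640. , 139.8]), 48.8, 305, 45.2)
steel_l top [632. 133.] (array([637. , 136.7]), 46.8, 140, 45.7)
steel_m scene [637.   1.] (array([645.3,   4.4]), 36.3, 150, 42.2)
steel_m top [637.   1.] (array([643.8,   0.8]), 32.9, 81, 42.4)
red scene [ 360. -134.] (array([ 367.1, -130.5]), 54.5, 179, 44.5)
red top [ 360. -134.] (array([ 363.4, -135.4]), 46.0, 156, 45.7)
nest scene [566.9 302.4] [99.1 97.6] 76 floor px 226 dia~ 24.8 7.870673085218016
nest top [565.9 300.1] [97.6 96.4] 76 floor px 104 dia~ 24.2 8.022316886543422
nest scene [430.5 315.4] [97.8 98.9] 88 floor px 782 dia~ 53.4 7.4738970843644665
nest top [429.2 313.8] [97.  96.2] 88 floor px 447 dia~ 53.2 7.8565527715065855
nest scene [ 577.2 -349.9] [ 97.5 104.2] 0 floor px 411 dia~ 83.0 8.310685235802453
nest top [ 576.  -352.5] [97.  98.3] 0 floor px 634 dia~ 67.6 8.118992238491046
nest scene [ 435.1 -338.1] [106.5  98.7] 86 floor px 132 dia~ 72.2 8.358327895743628
nest top [ 433.2 -341.4] [98.2 96.6] 86 floor px 248 dia~ 40.0 8.425281183210473
```

```bash
R='{"xyz":[-0.425,-0.424,0.09],"roll":-69.1,"jaw":0}'; python3 -m pendant '[{"xyz":[-0.05,-0.05,0],"roll":-10,"jaw":0},{"xyz":[-0.09,-0.09,0],"roll":-20,"jaw":0},{"xyz":[-0.13,-0.13,0],"roll":-30,"jaw":0},{"xyz":[-0.17,-0.17,0],"roll":-40,"jaw":0},{"xyz":[-0.21,-0.21,0],"roll":-50,"jaw":0},{"xyz":[-0.25,-0.25,0],"roll":-60,"jaw":0},{"xyz":[-0.29,-0.29,0],"roll":-69.1,"jaw":0},{"xyz":[-0.33,-0.33,0],"roll":-69.1,"jaw":0}]' 40
```

```text
time_s: 1.1
ee_pos: [395.9, -109.8, 213.9]
ee_rot: [180.0, -0.0, -0.0]
force: [1.3, -0.1, -0.3]
gripper_width: 91.1
```

```bash
python3 -m pendant '[{"xyz":[0.03,-0.05,0.02],"roll":0,"jaw":0},{"xyz":[0.045,-0.09,0.05],"roll":0,"jaw":0},{"xyz":[0.0535,-0.12,0.08],"roll":0,"jaw":0},{"xyz":[0.0535,-0.12,0.12],"roll":0,"jaw":0},{"xyz":[0.0535,-0.12,0.14],"roll":0,"jaw":0},{"xyz":[0.0535,-0.12,0.14],"roll":0,"jaw":0},{"xyz":[0.0535,-0.12,0.14],"roll":0,"jaw":0},{"xyz":[0.0535,-0.12,0.14],"roll":0,"jaw":0}]' 
python3 - <<'E'
from h import *
for n in("scene","top"):
    p,d=env.grab_frame(n);a=(450,10,50);u,v=map(int,pix(n,a))
    cv2.imwrite(f"pics/{n}1.png",cv2.resize(p[v-75:v+75,u-95:u+95],None,fx=4,fy=4))
    r=top_circle(n,d,a,50);print(n,r and r[:4])
E
```

```text
time_s: 2.1
ee_pos: [450.0, 8.2, 75.0]
ee_rot: [180.0, -0.1, -0.1]
force: [-0.1, 0.0, -0.2]
gripper_width: 91.3
scene (array([452.1,  13.6]), 65.4, 332, 49.2)
top None
```

View pics/scene1.png

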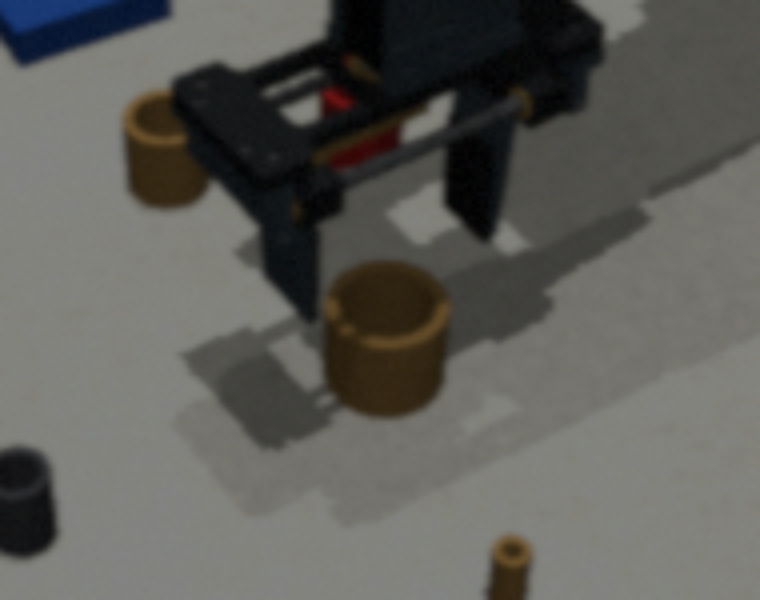

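```bash
python3 - <<'E'
from h import *
c=np.array([int(x) for x in pix("scene",(450,10,50))])-(95,75)
for p in((404,8,75),(496,8,75),(450,10,50),(450,10,0),(404,24,75),(496,24,75)):print(p,(np.array(pix("scene",p))-c)*4)
E
```

```text
(404, 8, 75) [462.05889611 222.21072195]
(496, 8, 75) [299.30407061 297.60309108]
(450, 10, 50) [382.92533844 300.10408879]
(450, 10, 0) [379.95422962 372.89399993]
(404, 24, 75) [482.42472921 241.58997765]
(496, 24, 75) [318.79578834 318.35776635]
```

The fingertips at crop (310,320) and (490,240) straddle the bush at (387,300), as the calibration predicts. I'll go down and grip.

```bash
python3 -m pendant '[{"xyz":[0,-0.003,0.02],"roll":0,"jaw":0},{"xyz":[0,-0.003,0.04],"roll":0,"jaw":0},{"xyz":[0,-0.003,0.051],"roll":0,"jaw":0},{"xyz":[0,-0.003,0.051],"roll":0,"jaw":0},{"xyz":[0,-0.003,0.051],"roll":0,"jaw":1},{"xyz":[0,-0.003,0.051],"roll":0,"jaw":1},{"xyz":[0,-0.003,0.051],"roll":0,"jaw":1},{"xyz":[0,-0.003,0.051],"roll":0,"jaw":1}]' 40
python3 -m pendant '[{"xyz":[0,0,0],"roll":0,"jaw":1},{"xyz":[0,0,0],"roll":0,"jaw":1},{"xyz":[0,0,0],"roll":0,"jaw":1},{"xyz":[0,0,-0.005],"roll":0,"jaw":1},{"xyz":[0,0,-0.02],"roll":0,"jaw":1},{"xyz":[0,0,-0.04],"roll":0,"jaw":1},{"xyz":[0,0,-0.07],"roll":0,"jaw":1},{"xyz":[0,0,-0.09],"roll":0,"jaw":1}]'
```

```text
time_s: 3.2
ee_pos: [448.9, 11.4, 23.2]
ee_rot: [180.0, 0.0, -0.1]
force: [-1.1, -1.0, 3.1]
gripper_width: 59.5
time_s: 4.2
ee_pos: [449.3, 11.4, 113.6]
ee_rot: [180.0, -0.0, -0.1]
force: [-0.3, -0.3, -5.2]
gripper_width: 59.8
```

```bash
python3 -m pendant '[{"xyz":[0.01,0.03,0],"roll":0,"jaw":1},{"xyz":[0.03,0.08,0],"roll":0,"jaw":1},{"xyz":[0.05,0.135,0],"roll":0,"jaw":1},{"xyz":[0.07,0.19,0],"roll":0,"jaw":1},{"xyz":[0.09,0.245,0],"roll":0,"jaw":1},{"xyz":[0.11,0.3,0],"roll":0,"jaw":1},{"xyz":[0.122,0.345,0],"roll":0,"jaw":1},{"xyz":[0.127,0.363,0],"roll":0,"jaw":1}]'
python3 -m pendant '[{"xyz":[0,0,0],"roll":0,"jaw":1},{"xyz":[0,0,0.01],"roll":0,"jaw":1},{"xyz":[0,0,0.025],"roll":0,"jaw":1},{"xyz":[0,0,0.035],"roll":0,"jaw":1},{"xyz":[0,0,0.04],"roll":0,"jaw":1},{"xyz":[0,0,0.04],"roll":0,"jaw":1},{"xyz":[0,0,0.04],"roll":0,"jaw":1},{"xyz":[0,0,0.04],"roll":0,"jaw":1}]'
python3 - <<'E'
from h import *
for n in("scene","top"):
    p,d=env.grab_frame(n);a=(576,-352,50);u,v=map(int,pix(n,a))
    cv2.imwrite(f"pics/{n}2.png",cv2.resize(p[v-75:v+75,u-95:u+95],None,fx=4,fy=4))
E
```

```text
time_s: 5.2
ee_pos: [575.7, -354.3, 111.4]
ee_rot: [-180.0, 0.1, -0.2]
force: [-0.4, 0.3, -4.5]
gripper_width: 59.7
time_s: 6.2
ee_pos: [576.1, -352.0, 73.5]
ee_rot: [180.0, -0.1, -0.1]
force: [0.6, 0.3, -5.1]
gripper_width: 59.8
```

View pics/scene2.png

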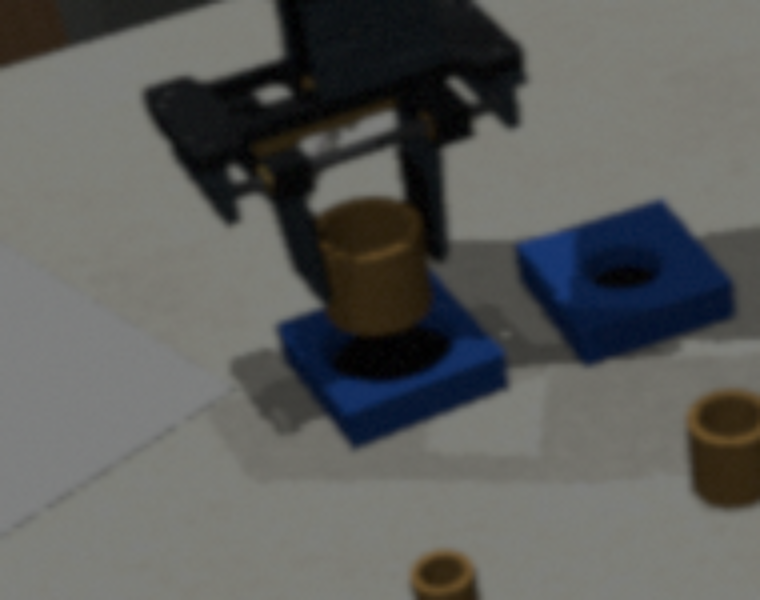

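```bash
python3 - <<'E'
from h import *
c=np.array([int(x) for x in pix("scene",(576,-352,50))])-(95,75)
for p in((576,-352,100),(576,-352,50),(576,-352,25),(586,-352,25),(576,-342,25),(586,-352,50),(576,-342,50)):print(p,(np.array(pix("scene",p))-c)*4)
E
```

```text
(576, -352, 100) [365.65761792 225.78524091]
(576, -352, 50) [380.41267556 301.72077323]
(576, -352, 25) [387.4638751  338.00911606]
(586, -352, 25) [371.02441898 344.19394758]
(576, -342, 25) [395.07330655 347.31865146]
(586, -352, 50) [363.7051332  307.88868436]
(576, -342, 50) [388.10158098 310.99036999]
```

```bash
python3 - <<'E'
from h import *
p,d=env.grab_frame("scene")
P=cloud("scene",d);hsv=cv2.cvtColor(p,cv2.COLOR_BGR2HSV)
m=(d>0)&(np.hypot(P[...,0]-576,P[...,1]+352)<42)&(hsv[...,0]<30)&(hsv[...,1]>90)&(hsv[...,2]>30)&(P[...,2]>45)&(P[...,2]<110)
z=P[m];print(len(z),z.min(0),z.max(0))
# outer wall fit, radius 30, facing camera
w=z[(z[:,2]>58)&(z[:,2]<88)]
from scipy.optimize import least_squares
c0=env.camera_params("scene")["cam_to_world"][:2,3]
w=w[((w[:,:2]-[576,-350])@(c0-[576,-350]))>0]
r=least_squares(lambda c:np.hypot(w[:,0]-c[0],w[:,1]-c[1])-30,[576,-350],loss="soft_l1");print(r.x,np.abs(r.fun).mean(),len(w))
E
```

```text
756 [ 547.76757679 -380.47704531   50.11549561] [ 607.87634044 -318.57995215  103.7416772 ]
[ 577.85115713 -353.10117356] 1.2408569037563058 273
```

```bash
python3 -m pendant '[{"xyz":[0,0,0.01],"roll":0,"jaw":1},{"xyz":[0,0,0.02],"roll":0,"jaw":1},{"xyz":[0,0,0.028],"roll":0,"jaw":1},{"xyz":[0,0,0.034],"roll":0,"jaw":1},{"xyz":[0,0,0.038],"roll":0,"jaw":1},{"xyz":[0,0,0.041],"roll":0,"jaw":1},{"xyz":[0,0,0.043],"roll":0,"jaw":1},{"xyz":[0,0,0.043],"roll":0,"jaw":1}]'
```

```text
time_s: 7.35
ee_pos: [576.0, -351.9, 30.4]
ee_rot: [180.0, -0.0, -0.1]
force: [0.1, 0.6, -3.3]
gripper_width: 59.8
```

```bash
python3 -m pendant '[{"xyz":[0,0,0.0003],"roll":0,"jaw":1},{"xyz":[0,0,0.0006],"roll":0,"jaw":1},{"xyz":[0,0,0.0009],"roll":0,"jaw":1},{"xyz":[0,0,0.0009],"roll":0,"jaw":1},{"xyz":[0,0,0.0009],"roll":0,"jaw":1},{"xyz":[0,0,0.0009],"roll":0,"jaw":1},{"xyz":[0,0,0.0009],"roll":0,"jaw":1},{"xyz":[0,0,0.0009],"roll":0,"jaw":1}]'
```

```text
time_s: 8.35
ee_pos: [576.1, -351.9, 30.3]
ee_rot: [180.0, -0.1, -0.1]
force: [-1.1, 1.2, 4.9]
gripper_width: 59.6
```

Force now +4.9 N, up from −5.1 N carried, so the bush is on the floor. I'll release, rise, and head for brass_l.

```bash
python3 -m pendant '[{"xyz":[0,0,0],"roll":0,"jaw":0.3},{"xyz":[0,0,0],"roll":0,"jaw":0.2},{"xyz":[0,0,0],"roll":0,"jaw":0},{"xyz":[0,0,0],"roll":0,"jaw":0},{"xyz":[0,0,0],"roll":0,"jaw":0},{"xyz":[0,0,-0.02],"roll":0,"jaw":0},{"xyz":[0,0,-0.05],"roll":0,"jaw":0},{"xyz":[0,0,-0.09],"roll":0,"jaw":0}]'
python3 -m pendant '[{"xyz":[-0.03,-0.04,0],"roll":0,"jaw":0},{"xyz":[-0.06,-0.08,0],"roll":0,"jaw":0},{"xyz":[-0.09,-0.12,0],"roll":0,"jaw":0},{"xyz":[-0.11,-0.16,0],"roll":0,"jaw":0},{"xyz":[-0.112,-0.183,0.02],"roll":0,"jaw":0},{"xyz":[-0.112,-0.183,0.045],"roll":0,"jaw":0},{"xyz":[-0.112,-0.183,0.05],"roll":0,"jaw":0},{"xyz":[-0.112,-0.183,0.05],"roll":0,"jaw":0}]'
python3 - <<'E'
from h import *
p,d=env.grab_frame("top");print(top_circle("top",d,(576,-352),57)[:4])
r=top_circle("top",d,(464,-169),46);print(r and r[:4])
q,d=env.grab_frame("scene")
for s,a in((d,(465,-166)),):print(top_circle("scene",s,a,46)[:4])
cv2.imwrite("pics/m3.png",np.hstack([cv2.resize(q[120:270,150:400],(400,240)),cv2.resize(p[170:320,360:610],(400,240))]))
E
```

```text
time_s: 9.35
ee_pos: [575.3, -351.4, 118.9]
ee_rot: [-179.9, 0.1, -0.1]
force: [1.6, -0.3, 0.6]
gripper_width: 91.1
time_s: 10.35
ee_pos: [464.3, -168.9, 69.3]
ee_rot: [180.0, -0.0, -0.1]
force: [0.1, 0.5, -0.2]
gripper_width: 91.4
(array([ 577.4, -352.1]), 60.4, 151, 57.0)
None
(array([ 466.8, -165.4]), 52.4, 187, 44.9)
```

View pics/m3.png

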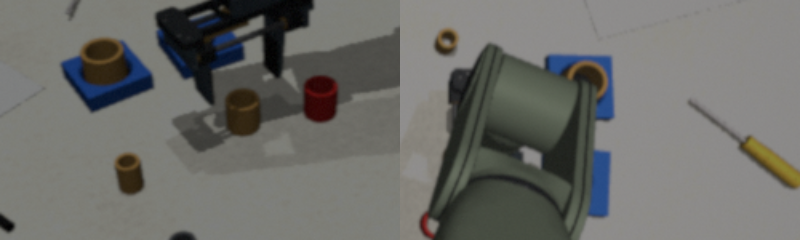

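The XL bush stands in its pocket, crop (105,60), with its top at z = 57.0, as it should be. The gripper straddles brass_l at (243,110), clear of the red one. Gripping next.

```bash
python3 -m pendant '[{"xyz":[0,-0.001,0.02],"roll":0,"jaw":0},{"xyz":[0,-0.001,0.038],"roll":0,"jaw":0},{"xyz":[0,-0.001,0.046],"roll":0,"jaw":0},{"xyz":[0,-0.001,0.046],"roll":0,"jaw":0},{"xyz":[0,-0.001,0.046],"roll":0,"jaw":1},{"xyz":[0,-0.001,0.046],"roll":0,"jaw":1},{"xyz":[0,-0.001,0.046],"roll":0,"jaw":1},{"xyz":[0,-0.001,0.046],"roll":0,"jaw":1}]' 40
python3 -m pendant '[{"xyz":[0,0,0],"roll":0,"jaw":1},{"xyz":[0,0,0],"roll":0,"jaw":1},{"xyz":[0,0,0],"roll":0,"jaw":1},{"xyz":[0,0,-0.005],"roll":0,"jaw":1},{"xyz":[0,0,-0.02],"roll":0,"jaw":1},{"xyz":[0,0,-0.04],"roll":0,"jaw":1},{"xyz":[0,0,-0.07],"roll":0,"jaw":1},{"xyz":[0,0,-0.09],"roll":0,"jaw":1}]'
```

```text
time_s: 11.45
ee_pos: [464.1, -167.6, 23.2]
ee_rot: [180.0, -0.0, -0.1]
force: [-0.3, 0.6, -0.7]
gripper_width: 54.0
time_s: 12.45
ee_pos: [464.5, -167.7, 114.2]
ee_rot: [180.0, -0.1, -0.1]
force: [-0.0, -0.6, -2.3]
gripper_width: 45.2
```

```bash
python3 -m pendant '[{"xyz":[-0.005,-0.03,0],"roll":0,"jaw":1},{"xyz":[-0.01,-0.08,0],"roll":0,"jaw":1},{"xyz":[-0.015,-0.135,0],"roll":0,"jaw":1},{"xyz":[-0.02,-0.19,0],"roll":0,"jaw":1},{"xyz":[-0.025,-0.245,0],"roll":0,"jaw":1},{"xyz":[-0.03,-0.3,0],"roll":0,"jaw":1},{"xyz":[-0.035,-0.355,0],"roll":0,"jaw":1},{"xyz":[-0.035,-0.41,0],"roll":0,"jaw":1}]'
python3 -m pendant '[{"xyz":[0,-0.045,0],"roll":0,"jaw":1},{"xyz":[0,-0.066,0],"roll":0,"jaw":1},{"xyz":[0,-0.0715,0.01],"roll":0,"jaw":1},{"xyz":[0,-0.0715,0.025],"roll":0,"jaw":1},{"xyz":[0,-0.0715,0.037],"roll":0,"jaw":1},{"xyz":[0,-0.0715,0.041],"roll":0,"jaw":1},{"xyz":[0,-0.0715,0.041],"roll":0,"jaw":1},{"xyz":[0,-0.0715,0.041],"roll":0,"jaw":1}]'
python3 - <<'E'
from h import *
p,d=env.grab_frame("scene")
P=cloud("scene",d);hsv=cv2.cvtColor(p,cv2.COLOR_BGR2HSV)
m=(d>0)&(np.hypot(P[...,0]-431,P[...,1]-315)<38)&(hsv[...,0]<30)&(hsv[...,1]>90)&(hsv[...,2]>30)&(P[...,2]>45)&(P[...,2]<110)
z=P[m];print(len(z),z.min(0),z.max(0),(z.min(0)+z.max(0))/2)
u,v=map(int,pix("scene",(430,314,50)))
cv2.imwrite("pics/s4.png",cv2.resize(p[v-75:v+75,u-95:u+95],None,fx=3,fy=3))
E
```

```text
time_s: 13.45
ee_pos: [428.8, 244.2, 113.0]
ee_rot: [180.0, -0.0, -0.0]
force: [0.4, 0.3, -2.6]
gripper_width: 45.0
time_s: 14.45
ee_pos: [429.9, 313.9, 72.4]
ee_rot: [-180.0, -0.0, -0.1]
force: [-0.3, -0.5, -2.6]
gripper_width: 45.3
373 [407.58474189 306.29571792  49.7259873 ] [457.15338312 336.56670145  97.05667212] [432.36906251 321.43120968  73.39132971]
```

View pics/s4.png

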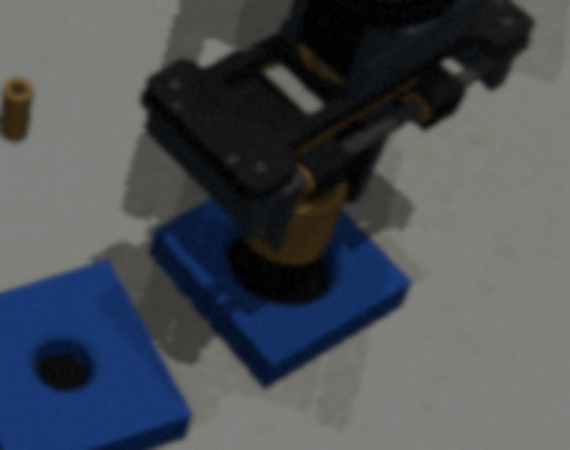

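brass_l hangs over its pocket at crop (290,230) and the pocket mouth is at (285,265). The near edge puts its centre within about 2 mm of the pocket's. Lowering.

```bash
python3 -m pendant '[{"xyz":[0,0,0.01],"roll":0,"jaw":1},{"xyz":[0,0,0.02],"roll":0,"jaw":1},{"xyz":[0,0,0.028],"roll":0,"jaw":1},{"xyz":[0,0,0.034],"roll":0,"jaw":1},{"xyz":[0,0,0.038],"roll":0,"jaw":1},{"xyz":[0,0,0.0405],"roll":0,"jaw":1},{"xyz":[0,0,0.0415],"roll":0,"jaw":1},{"xyz":[0,0,0.0415],"roll":0,"jaw":1}]'
python3 -m pendant '[{"xyz":[0,0,0.0003],"roll":0,"jaw":1},{"xyz":[0,0,0.0006],"roll":0,"jaw":1},{"xyz":[0,0,0.0006],"roll":0,"jaw":1},{"xyz":[0,0,0.0006],"roll":0,"jaw":1},{"xyz":[0,0,0.0006],"roll":0,"jaw":1},{"xyz":[0,0,0.0006],"roll":0,"jaw":1},{"xyz":[0,0,0.0006],"roll":0,"jaw":1},{"xyz":[0,0,0.0006],"roll":0,"jaw":1}]'
```

```text
time_s: 15.5
ee_pos: [429.6, 313.9, 30.6]
ee_rot: [-180.0, -0.0, -0.1]
force: [0.5, 0.8, -2.5]
gripper_width: 44.9
time_s: 16.5
ee_pos: [429.6, 314.0, 30.1]
ee_rot: [-180.0, -0.0, -0.1]
force: [-0.8, -0.7, 1.7]
gripper_width: 44.7
```

```bash
python3 -m pendant '[{"xyz":[0,0,0],"roll":0,"jaw":0.4},{"xyz":[0,0,0],"roll":0,"jaw":0.3},{"xyz":[0,0,0],"roll":0,"jaw":0},{"xyz":[0,0,0],"roll":0,"jaw":0},{"xyz":[0,0,0],"roll":0,"jaw":0},{"xyz":[0,0,-0.02],"roll":0,"jaw":0},{"xyz":[0,0,-0.05],"roll":0,"jaw":0},{"xyz":[0,0,-0.09],"roll":0,"jaw":0}]'
python3 -m pendant '[{"xyz":[0.015,0.03,0],"roll":0,"jaw":0},{"xyz":[0.04,0.08,0],"roll":0,"jaw":0},{"xyz":[0.065,0.13,0],"roll":0,"jaw":0},{"xyz":[0.09,0.18,0],"roll":0,"jaw":0},{"xyz":[0.115,0.23,0],"roll":0,"jaw":0},{"xyz":[0.14,0.28,0],"roll":0,"jaw":0},{"xyz":[0.165,0.33,0],"roll":0,"jaw":0},{"xyz":[0.185,0.38,0],"roll":0,"jaw":0}]'
python3 -m pendant '[{"xyz":[0.015,0.045,0],"roll":0,"jaw":0},{"xyz":[0.0225,0.075,0],"roll":0,"jaw":0},{"xyz":[0.0245,0.083,0.01],"roll":0,"jaw":0},{"xyz":[0.0245,0.083,0.03],"roll":0,"jaw":0},{"xyz":[0.0245,0.083,0.045],"roll":0,"jaw":0},{"xyz":[0.0245,0.083,0.05],"roll":0,"jaw":0},{"xyz":[0.0245,0.083,0.05],"roll":0,"jaw":0},{"xyz":[0.0245,0.083,0.05],"roll":0,"jaw":0}]'
python3 - <<'E'
from h import *
p,d=env.grab_frame("top");print(top_circle("top",d,(429,314),53)[:4])
for a,h in(((637,137),46),((644,1),43)):r=top_circle("top",d,a,h);print(r and r[:4])
q,d=env.grab_frame("scene")
print(top_circle("scene",d,(640,-145),43)[:4])
cv2.imwrite("pics/m5.png",np.hstack([cv2.resize(q[120:270,150:400],(400,240)),cv2.resize(p[170:320,150:400],(400,240))]))
E
```

```text
time_s: 17.5
ee_pos: [428.9, 313.5, 120.1]
ee_rot: [179.9, 0.1, -0.1]
force: [0.8, -0.4, -1.0]
gripper_width: 91.3
time_s: 18.5
ee_pos: [614.9, -68.1, 119.9]
ee_rot: [-180.0, -0.0, -0.1]
force: [1.1, 0.2, -0.0]
gripper_width: 91.1
time_s: 19.5
ee_pos: [639.1, -149.1, 70.7]
ee_rot: [180.0, -0.1, -0.0]
force: [0.7, -0.6, -0.0]
gripper_width: 91.3
(array([430.2, 311.3]), 46.7, 161, 52.1)
(array([637.3, 136.8]), 46.4, 136, 45.9)
(array([643. ,   1.2]), 33.7, 82, 43.1)
(array([ 640.8, -145.9]), 36.6, 128, 42.3)
```

View pics/m5.png

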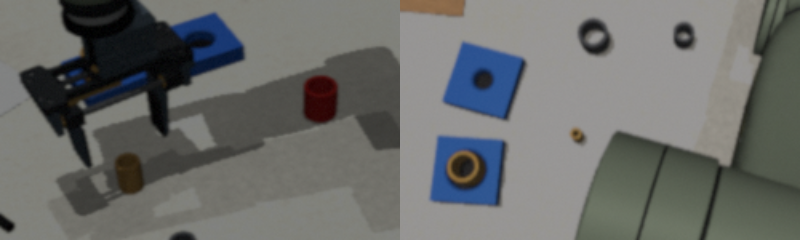

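brass_l is in its pocket, right crop (463,168), top z ≈ 52–53, and the steel bushes haven't moved. The gripper straddles brass_m at left crop (128,172). Gripping it.

```bash
python3 -m pendant '[{"xyz":[0,0,0.02],"roll":0,"jaw":0},{"xyz":[0,0,0.04],"roll":0,"jaw":0},{"xyz":[0,0,0.0475],"roll":0,"jaw":0},{"xyz":[0,0,0.0475],"roll":0,"jaw":0},{"xyz":[0,0,0.0475],"roll":0,"jaw":1},{"xyz":[0,0,0.0475],"roll":0,"jaw":1},{"xyz":[0,0,0.0475],"roll":0,"jaw":1},{"xyz":[0,0,0.0475],"roll":0,"jaw":1}]' 30
python3 -m pendant '[{"xyz":[0,0,0],"roll":0,"jaw":1},{"xyz":[0,0,0],"roll":0,"jaw":1},{"xyz":[0,0,0],"roll":0,"jaw":1},{"xyz":[0,0,0],"roll":0,"jaw":1},{"xyz":[0,0,-0.01],"roll":0,"jaw":1},{"xyz":[0,0,-0.03],"roll":0,"jaw":1},{"xyz":[0,0,-0.06],"roll":0,"jaw":1},{"xyz":[0,0,-0.09],"roll":0,"jaw":1}]'
```

```text
time_s: 20.6
ee_pos: [638.6, -149.3, 22.7]
ee_rot: [180.0, -0.0, -0.1]
force: [0.7, 0.3, -0.0]
gripper_width: 54.0
time_s: 21.6
ee_pos: [638.5, -149.3, 113.7]
ee_rot: [180.0, -0.0, -0.1]
force: [0.8, 0.4, -1.6]
gripper_width: 31.5
```

```bash
python3 -m pendant '[{"xyz":[-0.025,0.023,0],"roll":0,"jaw":1},{"xyz":[-0.06,0.055,0],"roll":0,"jaw":1},{"xyz":[-0.095,0.088,0],"roll":0,"jaw":1},{"xyz":[-0.13,0.12,0],"roll":0,"jaw":1},{"xyz":[-0.165,0.153,0],"roll":0,"jaw":1},{"xyz":[-0.193,0.18,0],"roll":0,"jaw":1},{"xyz":[-0.2055,0.192,0],"roll":0,"jaw":1},{"xyz":[-0.2055,0.192,0],"roll":0,"jaw":1}]'
python3 -m pendant '[{"xyz":[0,0,0],"roll":0,"jaw":1},{"xyz":[0,0,0.01],"roll":0,"jaw":1},{"xyz":[0,0,0.025],"roll":0,"jaw":1},{"xyz":[0,0,0.037],"roll":0,"jaw":1},{"xyz":[0,0,0.041],"roll":0,"jaw":1},{"xyz":[0,0,0.041],"roll":0,"jaw":1},{"xyz":[0,0,0.041],"roll":0,"jaw":1},{"xyz":[0,0,0.041],"roll":0,"jaw":1}]'
python3 - <<'E'
from h import *
p,d=env.grab_frame("scene")
P=cloud("scene",d);hsv=cv2.cvtColor(p,cv2.COLOR_BGR2HSV)
m=(d>0)&(np.hypot(P[...,0]-435,P[...,1]+338)<32)&(hsv[...,0]<30)&(hsv[...,1]>90)&(hsv[...,2]>30)&(P[...,2]>45)&(P[...,2]<110)
z=P[m];print(len(z),z.min(0),z.max(0),(z.min(0)+z.max(0))/2)
u,v=map(int,pix("scene",(433,-341,50)))
cv2.imwrite("pics/s6.png",cv2.resize(p[v-75:v+75,u-95:u+95],None,fx=3,fy=3))
E
```

```text
time_s: 22.6
ee_pos: [432.7, -341.5, 112.8]
ee_rot: [180.0, -0.0, -0.2]
force: [-0.1, 0.3, -0.8]
gripper_width: 31.6
time_s: 23.6
ee_pos: [433.1, -341.3, 71.9]
ee_rot: [180.0, -0.0, -0.1]
force: [-0.2, 0.8, -1.5]
gripper_width: 31.6
219 [ 416.73127816 -355.24618044   50.51606226] [ 450.80419533 -322.1887344    95.56193085] [ 433.76773674 -338.71745742   73.03899655]
```

View pics/s6.png

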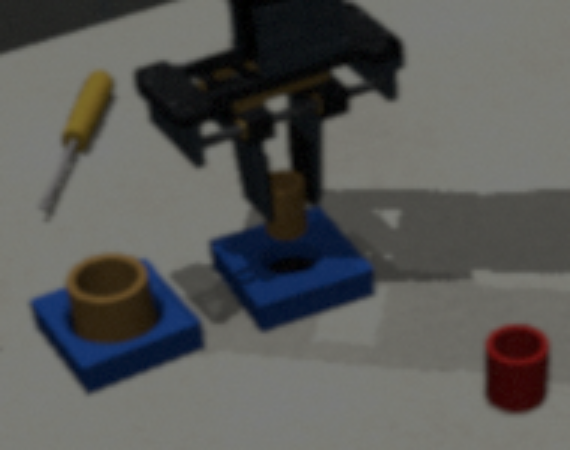

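brass_m is over its pocket: crop (288,205) above the mouth at (290,262), and the offset by depth is about 1 mm. Lowering.

```bash
python3 -m pendant '[{"xyz":[0.001,0,0.01],"roll":0,"jaw":1},{"xyz":[0.001,0,0.02],"roll":0,"jaw":1},{"xyz":[0.001,0,0.028],"roll":0,"jaw":1},{"xyz":[0.001,0,0.034],"roll":0,"jaw":1},{"xyz":[0.001,0,0.038],"roll":0,"jaw":1},{"xyz":[0.001,0,0.0405],"roll":0,"jaw":1},{"xyz":[0.001,0,0.0415],"roll":0,"jaw":1},{"xyz":[0.001,0,0.0415],"roll":0,"jaw":1}]'
python3 -m pendant '[{"xyz":[0,0,0.0003],"roll":0,"jaw":1},{"xyz":[0,0,0.0006],"roll":0,"jaw":1},{"xyz":[0,0,0.0006],"roll":0,"jaw":1},{"xyz":[0,0,0.0006],"roll":0,"jaw":1},{"xyz":[0,0,0.0006],"roll":0,"jaw":1},{"xyz":[0,0,0.0006],"roll":0,"jaw":1},{"xyz":[0,0,0.0006],"roll":0,"jaw":1},{"xyz":[0,0,0.0006],"roll":0,"jaw":1}]'
```

```text
time_s: 24.65
ee_pos: [434.0, -341.2, 30.1]
ee_rot: [180.0, -0.0, -0.1]
force: [0.2, 0.4, -0.7]
gripper_width: 31.1
time_s: 25.65
ee_pos: [433.9, -341.1, 29.4]
ee_rot: [180.0, -0.0, -0.1]
force: [0.1, 0.2, -0.2]
gripper_width: 31.2
```

```bash
python3 -m pendant '[{"xyz":[0,0,0.0002],"roll":0,"jaw":1},{"xyz":[0,0,0.0004],"roll":0,"jaw":1},{"xyz":[0,0,0.0005],"roll":0,"jaw":1},{"xyz":[0,0,0.0005],"roll":0,"jaw":1},{"xyz":[0,0,0.0005],"roll":0,"jaw":1},{"xyz":[0,0,0.0005],"roll":0,"jaw":1},{"xyz":[0,0,0.0005],"roll":0,"jaw":1},{"xyz":[0,0,0.0005],"roll":0,"jaw":1}]'
```

```text
time_s: 26.65
ee_pos: [433.9, -341.2, 29.4]
ee_rot: [180.0, -0.0, -0.1]
force: [-1.5, 0.0, 5.1]
gripper_width: 31.7
```

```bash
python3 -m pendant '[{"xyz":[0,0,0],"roll":0,"jaw":0.55},{"xyz":[0,0,0],"roll":0,"jaw":0.45},{"xyz":[0,0,0],"roll":0,"jaw":0},{"xyz":[0,0,0],"roll":0,"jaw":0},{"xyz":[0,0,0],"roll":0,"jaw":0},{"xyz":[0,0,-0.02],"roll":0,"jaw":0},{"xyz":[0,0,-0.05],"roll":0,"jaw":0},{"xyz":[0,0,-0.09],"roll":0,"jaw":0}]'
python3 -m pendant '[{"xyz":[0.005,-0.03,0],"roll":0,"jaw":0},{"xyz":[0.01,-0.08,0],"roll":0,"jaw":0},{"xyz":[0.015,-0.135,0],"roll":0,"jaw":0},{"xyz":[0.02,-0.19,0],"roll":0,"jaw":0},{"xyz":[0.03,-0.245,0],"roll":0,"jaw":0},{"xyz":[0.04,-0.3,0],"roll":0,"jaw":0},{"xyz":[0.051,-0.355,0],"roll":0,"jaw":0},{"xyz":[0.051,-0.41,0],"roll":0,"jaw":0}]'
python3 -m pendant '[{"xyz":[0,-0.05,0],"roll":0,"jaw":0},{"xyz":[0,-0.078,0],"roll":0,"jaw":0},{"xyz":[0,-0.086,0.01],"roll":0,"jaw":0},{"xyz":[0,-0.086,0.03],"roll":0,"jaw":0},{"xyz":[0,-0.086,0.045],"roll":0,"jaw":0},{"xyz":[0,-0.086,0.05],"roll":0,"jaw":0},{"xyz":[0,-0.086,0.05],"roll":0,"jaw":0},{"xyz":[0,-0.086,0.05],"roll":0,"jaw":0}]'
python3 - <<'E'
from h import *
p,d=env.grab_frame("top")
for a,h in(((433,-341),50),((577,-352),57),((637,137),46),((644,1),43)):r=top_circle("top",d,a,h);print(r and r[:4])
q,d=env.grab_frame("scene")
print(top_circle("scene",d,(487,157),40,25)[:4])
cv2.imwrite("pics/m7.png",np.hstack([cv2.resize(q[220:370,300:550],(400,240)),cv2.resize(p[170:320,360:610],(400,240))]))
E
```

```text
time_s: 27.65
ee_pos: [433.3, -340.6, 119.0]
ee_rot: [-179.9, 0.1, -0.1]
force: [0.7, 0.5, 0.2]
gripper_width: 91.3
time_s: 28.65
ee_pos: [486.0, 70.8, 119.0]
ee_rot: [-180.0, -0.1, -0.1]
force: [-0.1, 0.7, 0.5]
gripper_width: 91.1
time_s: 29.65
ee_pos: [485.9, 154.7, 69.4]
ee_rot: [-180.0, -0.1, -0.1]
force: [0.9, -0.6, -0.4]
gripper_width: 91.1
(array([ 434.4, -340.3]), 33.1, 94, 50.1)
(array([ 576.8, -352.1]), 61.1, 235, 56.8)
(array([637.1, 136.6]), 46.7, 95, 45.3)
(array([643.4,   1.2]), 33.1, 81, 42.7)
(array([487.9, 158.2]), 21.6, 79, 38.6)
```

View pics/m7.png

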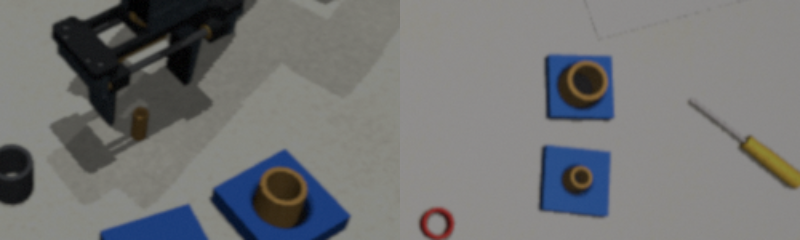

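brass_m is seated at right crop (580,178), top z = 50.1. XL is still right at 56.8. The gripper straddles brass_s at left crop (139,123).

```bash
python3 -m pendant '[{"xyz":[-0.001,0,0.02],"roll":0,"jaw":0},{"xyz":[-0.001,0,0.04],"roll":0,"jaw":0},{"xyz":[-0.001,0,0.0465],"roll":0,"jaw":0},{"xyz":[-0.001,0,0.0465],"roll":0,"jaw":0.4},{"xyz":[-0.001,0,0.0465],"roll":0,"jaw":1},{"xyz":[-0.001,0,0.0465],"roll":0,"jaw":1},{"xyz":[-0.001,0,0.0465],"roll":0,"jaw":1},{"xyz":[-0.001,0,0.0465],"roll":0,"jaw":1}]' 20
python3 -m pendant '[{"xyz":[0,0,0],"roll":0,"jaw":1},{"xyz":[0,0,0],"roll":0,"jaw":1},{"xyz":[0,0,0],"roll":0,"jaw":1},{"xyz":[0,0,0],"roll":0,"jaw":1},{"xyz":[0,0,0],"roll":0,"jaw":1},{"xyz":[0,0,-0.01],"roll":0,"jaw":1},{"xyz":[0,0,-0.04],"roll":0,"jaw":1},{"xyz":[0,0,-0.08],"roll":0,"jaw":1}]'
```

```text
time_s: 30.75
ee_pos: [484.5, 154.9, 22.5]
ee_rot: [-180.0, -0.0, -0.1]
force: [0.3, -0.3, 0.2]
gripper_width: 44.3
time_s: 31.75
ee_pos: [483.7, 154.7, 103.0]
ee_rot: [180.0, 0.1, -0.1]
force: [0.5, 0.3, -0.7]
gripper_width: 17.0
```

```bash
python3 -m pendant '[{"xyz":[0.012,-0.02,0],"roll":0,"jaw":1},{"xyz":[0.03,-0.055,0],"roll":0,"jaw":1},{"xyz":[0.05,-0.09,0],"roll":0,"jaw":1},{"xyz":[0.07,-0.123,0],"roll":0,"jaw":1},{"xyz":[0.082,-0.1455,0],"roll":0,"jaw":1},{"xyz":[0.082,-0.1455,0.015],"roll":0,"jaw":1},{"xyz":[0.082,-0.1455,0.03],"roll":0,"jaw":1},{"xyz":[0.082,-0.1455,0.03],"roll":0,"jaw":1}]'
python3 - <<'E'
from h import *
print(env.state()["ee_pos"])
p,d=env.grab_frame("scene")
P=cloud("scene",d);hsv=cv2.cvtColor(p,cv2.COLOR_BGR2HSV)
m=(d>0)&(np.hypot(P[...,0]-567,P[...,1]-302)<25)&(hsv[...,0]<30)&(hsv[...,1]>90)&(hsv[...,2]>30)&(P[...,2]>45)&(P[...,2]<110)
z=P[m];print(len(z),z.min(0),z.max(0),(z.min(0)+z.max(0))/2)
u,v=map(int,pix("scene",(566,300,50)))
cv2.imwrite("pics/s8.png",cv2.resize(p[v-75:v+75,u-95:u+95],None,fx=3,fy=3))
E
```

```text
time_s: 32.75
ee_pos: [564.6, 298.6, 70.3]
ee_rot: [179.9, 0.3, -0.1]
force: [0.3, -0.7, -0.0]
gripper_width: 16.9
[564.59267023 298.56112461  70.25501052]
34 [560.44268233 301.33768766  50.17765808] [584.01902264 313.55978523  85.84474826] [572.23085248 307.44873644  68.01120317]
```

View pics/s8.png

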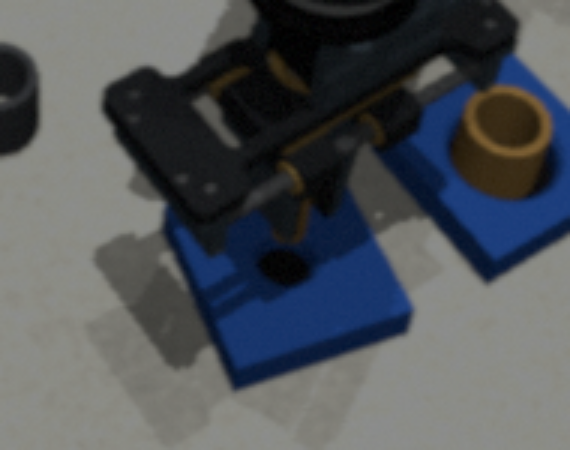

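```bash
python3 -m pendant '[{"xyz":[0,0,0],"roll":0,"jaw":1},{"xyz":[0,0,0],"roll":0,"jaw":1},{"xyz":[0,0,0.003],"roll":0,"jaw":1},{"xyz":[0,0,0.006],"roll":0,"jaw":1},{"xyz":[0,0,0.008],"roll":0,"jaw":1},{"xyz":[0,0,0.01],"roll":0,"jaw":1},{"xyz":[0,0,0.01],"roll":0,"jaw":1},{"xyz":[0,0,0.01],"roll":0,"jaw":1}]'
python3 - <<'E'
from h import *
e=env.state()["ee_pos"];print(e)
p,d=env.grab_frame("scene")
u,v=map(int,pix("scene",(566,300,40)));c=np.array((u-40,v-30))
for q in((e[0],e[1],e[2]-22.5),(566,300.2,25),(567,302.4,25),(576,300.2,25),(566,310.2,25)):print(np.round(q),(np.array(pix("scene",q))-c)*8)
im=cv2.resize(p[v-30:v+30,u-40:u+40],None,fx=8,fy=8,interpolation=cv2.INTER_CUBIC)
im=cv2.convertScaleAbs(im,alpha=1.8)
cv2.imwrite("pics/s9.png",im)
E
```

```text
time_s: 33.8
ee_pos: [566.6, 300.3, 62.4]
ee_rot: [-180.0, -0.0, -0.1]
force: [0.7, -0.6, -0.2]
gripper_width: 16.9
[566.56239845 300.29695256  62.36282697]
[567. 300.  40.] [323.82642568 245.47997227]
[566. 300.  25.] [318.79821108 283.85802641]
[567. 302.  25.] [321.84720087 295.0960159 ]
[576. 300.  25.] [277.27000044 309.50317328]
[566. 310.  25.] [351.65723816 323.51269108]
```

View pics/s9.png

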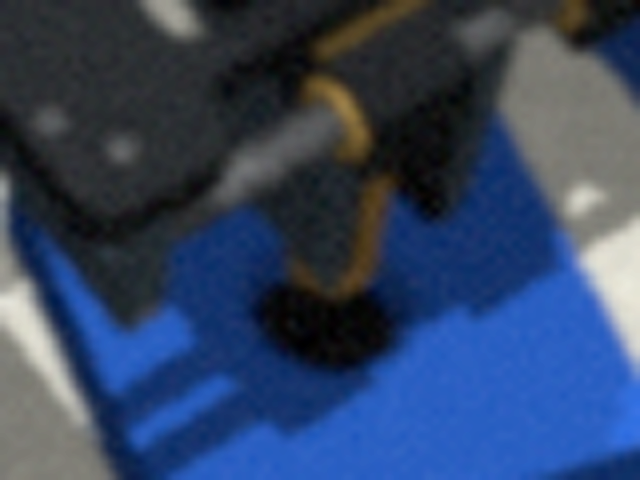

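brass_s is just over the pocket: its bottom edge is at crop (336,297) and the mouth is centred near x = 325. It sits about 2 mm off in +y, so I'll trim that and lower.

```bash
python3 -m pendant '[{"xyz":[0,0.0015,0],"roll":0,"jaw":1},{"xyz":[0,0.0015,0.006],"roll":0,"jaw":1},{"xyz":[0,0.0015,0.014],"roll":0,"jaw":1},{"xyz":[0,0.0015,0.021],"roll":0,"jaw":1},{"xyz":[0,0.0015,0.027],"roll":0,"jaw":1},{"xyz":[0,0.0015,0.0305],"roll":0,"jaw":1},{"xyz":[0,0.0015,0.032],"roll":0,"jaw":1},{"xyz":[0,0.0015,0.032],"roll":0,"jaw":1}]'
python3 -m pendant '[{"xyz":[0,0,0.0003],"roll":0,"jaw":1},{"xyz":[0,0,0.0006],"roll":0,"jaw":1},{"xyz":[0,0,0.001],"roll":0,"jaw":1},{"xyz":[0,0,0.001],"roll":0,"jaw":1},{"xyz":[0,0,0.001],"roll":0,"jaw":1},{"xyz":[0,0,0.001],"roll":0,"jaw":1},{"xyz":[0,0,0.001],"roll":0,"jaw":1},{"xyz":[0,0,0.001],"roll":0,"jaw":1}]'
```

```text
time_s: 34.85
ee_pos: [566.5, 298.8, 30.3]
ee_rot: [180.0, -0.0, -0.1]
force: [0.1, 0.2, -0.7]
gripper_width: 17.1
time_s: 35.85
ee_pos: [566.5, 298.8, 29.3]
ee_rot: [180.0, -0.0, -0.1]
force: [1.0, -0.3, 0.0]
gripper_width: 17.2
```

```bash
python3 -m pendant '[{"xyz":[0,0,0.0002],"roll":0,"jaw":1},{"xyz":[0,0,0.0004],"roll":0,"jaw":1},{"xyz":[0,0,0.0005],"roll":0,"jaw":1},{"xyz":[0,0,0.0005],"roll":0,"jaw":1},{"xyz":[0,0,0.0005],"roll":0,"jaw":1},{"xyz":[0,0,0.0005],"roll":0,"jaw":1},{"xyz":[0,0,0.0005],"roll":0,"jaw":1},{"xyz":[0,0,0.0005],"roll":0,"jaw":1}]'
```

```text
time_s: 36.85
ee_pos: [566.6, 298.9, 29.3]
ee_rot: [-180.0, -0.0, -0.1]
force: [-1.5, -0.9, 5.7]
gripper_width: 16.9
```

Contact at 5.7 N. I'll release gently, rise and clear the view.

```bash
python3 -m pendant '[{"xyz":[0,0,0],"roll":0,"jaw":0.75},{"xyz":[0,0,0],"roll":0,"jaw":0.65},{"xyz":[0,0,0],"roll":0,"jaw":0.5},{"xyz":[0,0,0],"roll":0,"jaw":0.5},{"xyz":[0,0,0],"roll":0,"jaw":0.5},{"xyz":[0,0,-0.02],"roll":0,"jaw":0.5},{"xyz":[0,0,-0.06],"roll":0,"jaw":0.5},{"xyz":[0,0,-0.12],"roll":0,"jaw":0.5}]'
python3 -m pendant '[{"xyz":[-0.02,0.04,0],"roll":0,"jaw":0.5},{"xyz":[-0.04,0.09,0],"roll":0,"jaw":0.5},{"xyz":[-0.06,0.14,0],"roll":0,"jaw":0.5},{"xyz":[-0.09,0.19,0],"roll":0,"jaw":0.5},{"xyz":[-0.12,0.24,0],"roll":0,"jaw":0.5},{"xyz":[-0.14,0.28,0],"roll":0,"jaw":0.5},{"xyz":[-0.15,0.3,0],"roll":0,"jaw":0.5},{"xyz":[-0.15,0.3,0],"roll":0,"jaw":0.5}]'
python3 - <<'E'
from h import *
p,d=env.grab_frame("top")
for k,a,h,r in(("xl",(576,-352),57,40),("l",(429.5,314),53,40),("m",(433,-341),50,35),("s",(566,300),47,20),("steel_l",(637,137),46,40),("steel_m",(644,1),43,40)):t=top_circle("top",d,a,h,r);print(k,t and t[:4])
q,d=env.grab_frame("scene")
cv2.imwrite("pics/end.png",np.hstack([cv2.resize(q[280:430,300:550],(400,240)),cv2.resize(p[170:320,130:380],(400,240))]))
cv2.imwrite("pics/end_all.png",q)
E
```

```text
time_s: 37.85
ee_pos: [565.4, 298.2, 148.2]
ee_rot: [179.9, 0.2, -0.1]
force: [0.6, 0.5, -0.1]
gripper_width: 45.6
time_s: 38.85
ee_pos: [415.6, -1.9, 149.1]
ee_rot: [180.0, -0.0, -0.2]
force: [-0.2, -0.4, 0.1]
gripper_width: 45.9
xl (array([ 576.4, -352. ]), 61.6, 236, 56.7)
l (array([430.2, 311.8]), 46.5, 158, 52.7)
m (array([ 434.4, -340.3]), 33.1, 96, 49.6)
s (array([567., 298.]), 19.1, 40, 47.1)
steel_l (array([637.1, 136.7]), 46.8, 138, 45.6)
steel_m (array([643.4,   1.2]), 33.1, 80, 43.2)
```

View pics/end.png

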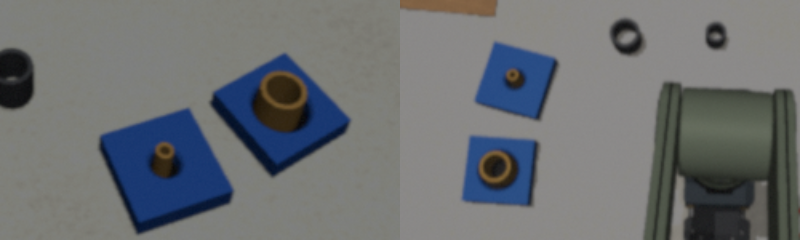

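View pics/end_all.png

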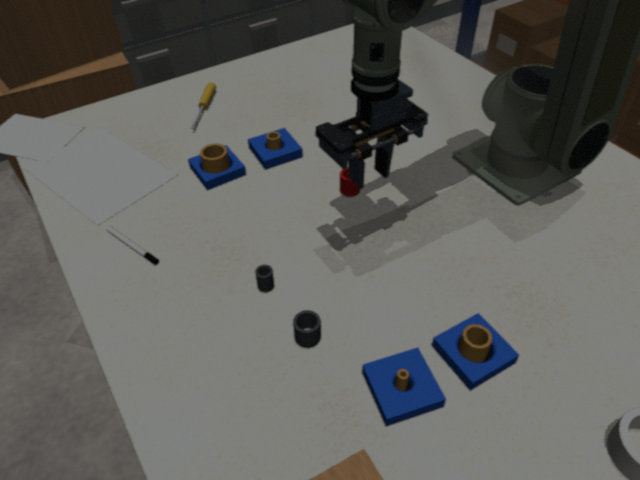

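All four brass bushes stand upright in their own pockets: (215,157), (275,140), (475,343) and (403,379). Both steel bushes and the red one are where they were, and the gripper is clear.

```bash
python3 -c "from workcell import env;print(env.job_done())"
```

```text
the job is handed in; nothing more can be done
None
```

I set the four brass bushes one after another, XL, L, M, S, each into its own nest. Each was lowered until the wrist force showed it resting on the pocket floor, then released. The job was handed in at about 39 s.

**Seating:** in the last check from the top camera, the bush tops stood at 56.7, 52.7, 49.6 and 47.1 mm. Fully seated they should be at 57, 53, 50 and 47 mm. All four are within 2.5 mm of their pocket centres.

**Steel bushes:** both are within about 0.6 mm of their first measured positions, which is within measurement noise. The red look-alike was not touched.

**Disagreements:**
- The two cameras differ by about 2–4 mm in position; I used the top one for targets.
- With M and S the first touch on the floor was unclear, so I lowered each about 0.5 mm further until the force read 5–6 N.

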